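# Sort the mill's grinding balls with the comb scoop

### The arm

A 6-joint arm with a two-finger parallel gripper is mounted at the origin on the work surface. World frame = base frame: x ahead of the robot, y to its left, z up, the work surface at z = 0. Lengths are in m, angles in degrees, forces in N, time in s.
With the tool pointing down it reaches from about 0.4 to 0.825 m from the base axis. Payload 7 kg.
Tool frame: the origin (TCP) lies on the centre line of the jaws, within the pads' length; the fingertips stand 11 mm ahead of it and the grasp point (between the pads) lies 8 mm behind it; z points along the fingers, y is the line along which they close (so a half turn about z gives the same grasp; the last joint's range is limited). The gripper opens to 88 mm and grips with 3 to 60 N. Pads are 19 mm wide; open, the fingers measure 130 mm over their backs; the gripper's body (78 mm by 193 mm) begins 47 mm behind the grasp point.
Start: joints at [-51.045, 20.546, 0.682, 0, -70.136, -16.507], TCP at [0.258, -0.624, 0.213] pointing down, gripper open.
Joint ranges: [-176.03, 176.03], [-82.01, 121.73], [-58.28, 71.71], [-173.87, 95.51], [-174.79, -0.11], [-173.66, 173.66]. Speed limits (degrees/s): [136.94, 136.94, 172.46, 180, 180, 180].

### API

Orientations are given as [roll, pitch, yaw] about the fixed x, y, z axes, in that order (R = Rz(yaw) Ry(pitch) Rx(roll)).
In Python, from plant import r, capture, camera_model, job gives the robot as it stands.
- The arm moves only by the tool drive_tool, never from a script. Its argument "increments" is a list that holds one entry, the list of rows, each a list of 5 numbers: the gripper's target within -1 to 1 (fully open at 1, half-way at 0, shut at -1), then the shift along the tool's x, y, z scaled (see below), then the turn about the tool's z scaled (see below). In form: [[[gripper, tx, ty, tz, roll], ...]]. A call has 1 to 5 rows; each row is the pose to reach, as a shift and turn from the pose commanded when the call began, along the tool's axes at that moment, turning the shorter way round; what a row does not reach only later rows make up. The controller multiplies each number of a shift by 120 mm and each number of a turn by 360 degrees. A row lasts 1/8 s, in which the tool goes at most 62.5 mm and 10.7 degrees, less where a joint would pass 70% of its speed; a pose out of reach is approached as far as the arm can. A call with a number of a shift or a turn outside -1 to 1 is refused whole. A call with a gripper value outside its range is refused whole. The fingers move at their own pace and stop on an object; "squeeze" is the grip in N (left out, the last holds). Time passes only in rows, so rows that repeat a pose let the fingers close. It gives the time, the measured TCP pose, the force, the opening and the grip force at its end, in the units of the state.
- r.get_state(): the state, without advancing time (a new reading comes with each control period).
- capture(name): name is "scene" or "top"; returns the picture (400x640x3 uint8, red, green, blue); there is no depth.
- camera_model(name): a dict with "camera_matrix" (3x3 intrinsics, pixels), "rvec" (rotation vector, rad) and "tvec" (3), from world to camera coordinates, as OpenCV has them. Camera axes: x right, y down, z forward; pixel columns grow to the right and rows downward; lengths in m; the calibration is good to about 2 mm. A picture is of the moment at which its call begins. camera_model takes no time and is no camera call.
- job.close_job(): hands the job in; it is judged then, once.
The state is a dict: "time_s": time; "joints": joint angles; "qd": joint speeds; "joint_torque": joint torques, N m; "tcp_pos": TCP position; "eef_rot": TCP orientation; "contact_force": force on the tool from outside, world axes, zero at the start; "moment": the same for the moment, N m; "gripper_width": finger opening in m; "gripper_force": force on a finger pad.
Only numpy, scipy, OpenCV 4.12 (cv2) and the standard library are available. Lean on these libraries where they do the work, as an engineer would, in place of code of your own. Each camera call takes 0.05 s, during which the arm holds its last target. There are 200 camera calls.

### The job

Sort the grinding balls with the comb scoop, never touching the balls with the fingers: get all three large balls into the white dish and leave all the small ones in the steel tray. The scoop leaves its stand only when held by the two ends of its grip, so lift it out that way, stand it on the rubber mat and let go, then take the grip across its thickness (fingers on the two long sides) and scoop, let the small balls drop through, and tip the large ones into the dish. Finish with the empty scoop standing upright and released on the rubber mat, and leave the other things on the table where they are.

Things in the scene. Friction and masses are not known exactly. Their poses are not given: they have to be found in the camera images.
- scoop_grip (a point): Centre of the scoop's grip: a flat bar 14 mm thick (x), 56 mm long (y), 26 mm high (z), its centre 88 mm above the scoop's underside. Axes are the scoop's: -x towards the open mouth, y along the grip, z up. In the stand its rear long side (+x) is 6 mm from the stand's spine: there fingers reach only its two short ends. Scoop about 170 g.
- scoop_bowl (a point): Point in the scoop's bowl, 18 mm above the underside, 43 mm in front of and 70 mm below the grip centre; same axes. A back wall stands under the grip (19 to 47 mm above the underside; small balls pass beneath it); side walls to 40 mm high run along the rear 52 mm only; 125 mm wide in all. The underside is flat from tips to heel.
- scoop_tips (a point): Middle of the scoop's open front edge, at the underside: 90 mm in front of and 88 mm below the grip centre; same axes. The floor is six straight steel tines along x, 23 mm apart, with 19 mm slots open at the front; tine tops 2.6 mm high at the tips, rising to 5 mm at the back. Two feet at each side run on to the heel, 32 mm behind the grip centre.
- grip_ends: The two rubber end caps of the grip, the last 6 mm at either short end (y = -28 to -22 and +22 to +28 mm from the grip centre). Origin: centre of the scoop's underside (18 mm in front of, 88 mm below the grip centre); axes as for the scoop.
- stand: White plastic parking stand, fixed: base plate 130 x 150 mm, 6 mm thick, with a 46 mm wide, 112 mm high spine at its rear (+x), front face of the spine at x = +31 mm. The scoop is parked on the base, mouth to -x, underside 6 mm above the table. Origin: centre of the underside, z up.
- pad: Black rubber mat, fixed, 150 (x) x 160 (y) x 4 mm. Origin: centre of its underside, on the table; z up.
- tray: Long open steel tray, fixed, 280 (x) x 142 (y) x 30 mm outside, walls and floor 3 mm (inside 274 x 136 mm, floor 3 mm above the table). Its long axis is x; the balls lie in the half at -x (nearer the robot, from the -x wall to about x = -20 mm), the half at +x is empty, with just enough room to set the scoop in (mouth to -x). Origin: centre of its underside; z up.
- dish: Open rectangular white dish, fixed, 150 (x) x 190 (y) x 40 mm outside, walls and floor 4 mm. Origin: centre of its underside; z up.
- big0_center (a point): Centre of a large white ceramic grinding ball, 28 mm across, about 45 g (a keeper). Rolls freely: rides in the slots between the tines, to the back wall when the mouth is raised by 0.2 rad or more, out when it is dipped by as much.
- big1_center (a point): Centre of a large white ceramic grinding ball, 28 mm across, about 45 g (a keeper). Rolls freely: rides in the slots between the tines, to the back wall when the mouth is raised by 0.2 rad or more, out when it is dipped by as much.
- big2_center (a point): Centre of a large white ceramic grinding ball, 28 mm across, about 45 g (a keeper). Rolls freely: rides in the slots between the tines, to the back wall when the mouth is raised by 0.2 rad or more, out when it is dipped by as much.
- small0_center (a point): Centre of a small white ceramic grinding ball, 14 mm across, about 10 g (undersized: drops through the scoop's slots). Rolls freely.
- small1_center (a point): Centre of a small white ceramic grinding ball, 14 mm across, about 10 g (undersized: drops through the scoop's slots). Rolls freely.
- small2_center (a point): Centre of a small white ceramic grinding ball, 14 mm across, about 10 g (undersized: drops through the scoop's slots). Rolls freely.
- small3_center (a point): Centre of a small white ceramic grinding ball, 14 mm across, about 10 g (undersized: drops through the scoop's slots). Rolls freely.
- marker: Bystander, loose, to be left where it is: white marker pen with black cap, lying between tray and pad, 125 mm long, 12 mm thick; origin: centre of its underside.
- tape: Bystander, loose, to be left where it is: roll of paper tape lying flat, 64 mm across, 18 mm high; origin: centre of its underside.
- jar: Bystander, loose, to be left where it is: small closed white jar, 52 mm across, 52 mm high; origin: centre of its underside.
Mind the look-alikes: they are no part of the job. What is shaped like the part that bears scoop_grip but yellow is not meant.

How it is judged:
By the outcome, as a careful person would: the job done as asked, in the order asked, and still so for the second after the job is handed in, with the robot touching nothing.
It also fails if it takes over 72 s, if anything falls off the work surface, if the arm or the gripper's body presses on something with over 40 N, if the wrist force passes 120 N, or if a joint passes its speed limit or range.

## Working session

There is one attempt and no reset: what is moved stays moved. The work goes in short steps, Python scripts to look and compute and a tool call to move; the robot and the scene stay as the last step left them, time stands still between calls to the robot, and variables do not carry over. Pictures are saved under pics/ and viewed, at most 10 in all, crops included, and the job is handed in when it is done.

Besides the shell and the picture viewer there is one more tool, called after ">>>" by a JSON object that holds its "name" and its "arguments". drive_tool: Moves the arm, as the interface text tells. Its arguments: {"type":"object","properties":{"increments":{"type":"array"},"squeeze":{"type":"number"}},"required":["increments"]}

```bash
ls; mkdir -p pics; python3 - <<'E'
from plant import r,capture,camera_model,job
import cv2
for n in("scene","top"):
    cv2.imwrite(f"pics/{n}0.png",cv2.cvtColor(capture(n),cv2.COLOR_RGB2BGR)); print(n,camera_model(n))
print(r.get_state())
E
```

```text
pics
scene {'camera_matrix': array([[505.89715032,   0.        , 315.94800106],
       [  0.        , 505.89715032, 197.04101163],
       [  0.        ,   0.        ,   1.        ]]), 'rvec': array([ 2.04281669,  1.38025931, -0.52724993]), 'tvec': array([-0.16004548, -0.23448241,  1.47525825])}
top {'camera_matrix': array([[421.28715075,   0.        , 320.35325658],
       [  0.        , 421.28715075, 196.86901663],
       [  0.        ,   0.        ,   1.        ]]), 'rvec': array([ 2.05142843, -2.16646772,  0.23706109]), 'tvec': array([0.02158069, 0.44540618, 1.00024209])}
{'time_s': 0.1, 'joints': array([-5.10439127e+01,  2.05846719e+01,  6.39808101e-01, -1.76137022e-02,
       -7.01343665e+01, -1.65069635e+01]), 'qd': array([-0.08153695, -0.19738868,  0.16500181,  0.11875219, -0.02530223,
       -0.00337637]), 'joint_torque': array([-1.53244306e-03, -5.84162021e+01,  2.93754458e+01,  7.01560602e+00,
        1.02070600e-02, -4.16444470e-05]), 'tcp_pos': array([ 0.25756629, -0.62344872,  0.21215274]), 'eef_rot': array([ 1.79919330e+02, -6.63723307e-03, -1.57556868e+02]), 'contact_force': array([ 0.04554911, -0.16170354,  0.22522128]), 'moment': array([ 0.01842726, -0.01173367, -0.0346286 ]), 'gripper_force': 0.0, 'gripper_width': 0.08738255702587525}
```

View pics/scene0.png

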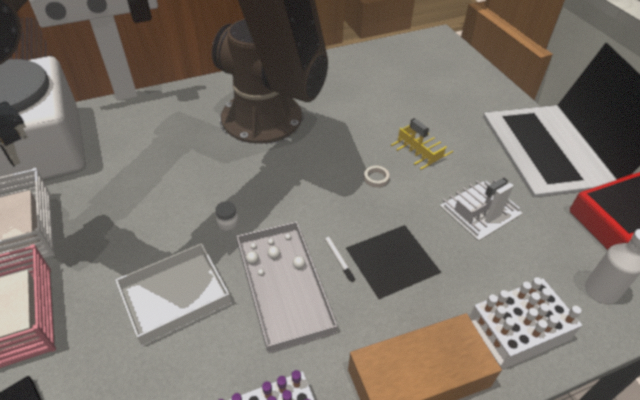

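View pics/top0.png

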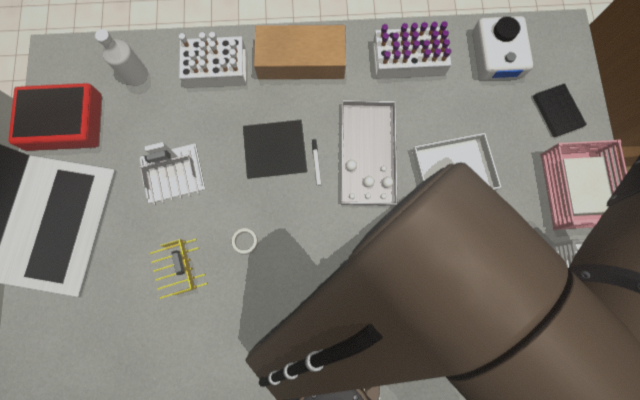

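The steel scoop stands in the white stand at scene (483,205) / top (172,172). The yellow look-alike is at scene (422,143) / top (178,263), loose on the table, so I'm not using it. The tray is at top (368,153), the pad at (275,149), the dish at (457,165) and the jar behind the arm. Next is a close crop of the stand, plus mask measurements.

```bash
cat > h.py <<'E'
import numpy as np,cv2
from plant import r,capture,camera_model,job
def proj(n,P):
    m=camera_model(n); return cv2.projectPoints(np.float64(P).reshape(-1,1,3),m['rvec'],m['tvec'],m['camera_matrix'],None)[0][:,0]
def cast(n,uv,z):
    m=camera_model(n);R=cv2.Rodrigues(m['rvec'])[0];c=-R.T@m['tvec'].ravel()
    uv=np.float64(uv).reshape(-1,2)
    d=np.c_[uv,np.ones(len(uv))]@np.linalg.inv(m['camera_matrix']).T@R
    return c+d*((z-c[2])/d[:,2])[:,None]
def save(img,f): cv2.imwrite('pics/'+f,cv2.cvtColor(img,cv2.COLOR_RGB2BGR))
def st():
    s=r.get_state(); print(round(s['time_s'],2),s['tcp_pos'].round(4),s['eef_rot'].round(2),'F',s['contact_force'].round(1),'w',round(s['gripper_width'],4),round(s['gripper_force'],1)); return s
E
python3 - <<'E'
from h import *
S=capture('scene');T=capture('top')
a=cv2.resize(T[135:215,130:210],(400,400),interpolation=cv2.INTER_CUBIC)
b=cv2.resize(S[165:245,435:525],(400,400),interpolation=cv2.INTER_CUBIC)
save(np.vstack([np.hstack([a,b])]),'crop1.png')
def rect(n,img,box,lo,hi,z,name):
    x0,y0,x1,y1=box; m=cv2.inRange(img[y0:y1,x0:x1],lo,hi)
    c=max(cv2.findContours(m,0,2)[0],key=cv2.contourArea)
    w=cast(n,c[:,0]+[x0,y0],z)[:,:2]
    q=cv2.minAreaRect((w*1000).astype(np.float32)); print(name,n,np.round(q[0],1),np.round(q[1],1),round(q[2],2),cv2.contourArea(c))
rect('top',T,(230,110,312,190),(0,0,0),(70,70,70),.004,'pad')
rect('scene',S,(335,215,450,305),(0,0,0),(70,70,70),.004,'pad')
print(T[150,300:420:3].mean(-1).round()); print(T[95:212:3,368].mean(-1).round())
print(cv2.Canny(T,60,120)[150,330:410].nonzero()[0]+330)
E
```

```text
pad top [594.6 112.6] [144.  154.6] 3.4 2863.0
pad scene [596.6 113.6] [145.2 154.7] 3.53 3566.0
[ 64.  65. 150. 152. 111. 186. 148. 156. 154. 153. 153. 154. 154. 121.
 193. 195. 194. 194. 196. 195. 197. 194. 196. 196. 194. 192. 194. 194.
 191. 190. 181. 120. 153. 151. 150. 150. 133. 114. 116. 154.]
[153. 153. 152. 101. 172. 189. 190. 191. 192. 193. 192. 194. 194. 194.
 194. 195. 196. 196. 196. 196. 196. 197. 197. 197. 197. 198. 198. 182.
 204. 204. 165. 180. 199. 201. 184. 199. 156. 135. 154.]
[338 341 391 395 407 408 409]
```

View pics/crop1.png

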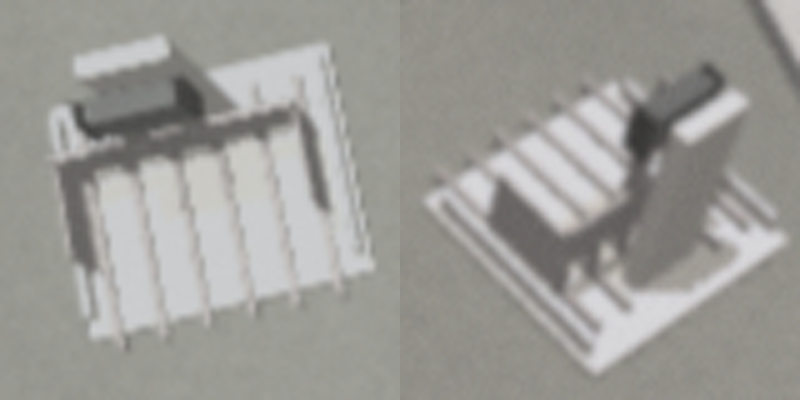

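```bash
python3 - <<'E'
from h import *
t=lambda X,Y:(130+X/5,135+Y/5)
s=lambda X,Y:(435+(X-400)/4.444,165+Y/5)
def show(n,z,pts): print(n,z,(cast(n,pts,z)[:,:2]*1000).round(1).tolist())
show('top',.006,[t(325,42),t(375,268),t(92,340)])
show('scene',.006,[s(425,200),s(597,375),s(788,240)])
show('top',.112,[t(75,58),t(165,37),t(80,78),t(171,55)])
show('scene',.112,[s(672,127),s(695,143),s(749,97),s(730,85)])
show('top',.107,[t(77,110),t(195,83),t(88,135),t(202,115)])
show('scene',.107,[s(628,112),s(648,128),s(722,75),s(708,64)])
E
```

```text
top 0.006 [[619.3, 322.6], [493.7, 295.4], [463.3, 441.2]]
scene 0.006 [[496.6, 300.3], [623.2, 325.9], [592.1, 471.0]]
top 0.112 [[578.1, 411.1], [586.4, 368.3], [567.8, 408.4], [577.1, 365.2]]
scene 0.112 [[579.1, 369.7], [591.6, 374.5], [578.0, 417.5], [568.1, 413.2]]
top 0.107 [[553.6, 411.4], [564.1, 355.2], [540.7, 405.7], [547.8, 351.5]]
scene 0.107 [[559.6, 358.6], [571.7, 362.1], [557.7, 417.7], [549.2, 415.3]]
```

>>> {"name": "drive_tool", "arguments": {"increments": [[[1,-0.3,0.19,0,0],[1,-0.6,0.39,0,0],[1,-0.9,0.58,0,0]]], "squeeze": 40}}

```text
time_s: 0.57
tcp_pos: [0.3314, -0.5171, 0.2127]
eef_rot: [180.0, -0.0, -157.6]
contact_force: [0.8, -0.3, 0.9]
gripper_width: 0.0878
gripper_force: 0.0
```

>>> {"name": "drive_tool", "arguments": {"increments": [[[1,-0.3,0.19,0,0],[1,-0.6,0.39,0,0],[1,-0.9,0.58,0,0]]]}}

```text
time_s: 0.95
tcp_pos: [0.4048, -0.4114, 0.2129]
eef_rot: [180.0, 0.0, -157.6]
contact_force: [0.8, -0.2, -0.0]
gripper_width: 0.0877
gripper_force: 0.0
```

>>> {"name": "drive_tool", "arguments": {"increments": [[[1,-0.3,0.19,0,0],[1,-0.6,0.39,0,0],[1,-0.9,0.58,0,0]]]}}

```text
time_s: 1.32
tcp_pos: [0.478, -0.3058, 0.213]
eef_rot: [180.0, 0.0, -157.5]
contact_force: [-0.0, 0.2, -1.0]
gripper_width: 0.0879
gripper_force: 0.0
```

>>> {"name": "drive_tool", "arguments": {"increments": [[[1,-0.3,0.19,0,0],[1,-0.6,0.39,0,0],[1,-0.9,0.58,0,0]]]}}

```text
time_s: 1.7
tcp_pos: [0.5512, -0.2002, 0.2129]
eef_rot: [180.0, -0.0, -157.5]
contact_force: [0.6, -0.2, -0.1]
gripper_width: 0.0874
gripper_force: 0.0
```

>>> {"name": "drive_tool", "arguments": {"increments": [[[1,-0.17,0.28,0,0],[1,-0.33,0.57,0,0],[1,-0.5,0.85,0,0]]]}}

```text
time_s: 2.08
tcp_pos: [0.5671, -0.0831, 0.2129]
eef_rot: [180.0, -0.0, -157.5]
contact_force: [1.6, 0.5, 1.2]
gripper_width: 0.088
gripper_force: 0.0
```

>>> {"name": "drive_tool", "arguments": {"increments": [[[1,-0.17,0.28,0,0],[1,-0.33,0.57,0,0],[1,-0.5,0.85,0,0]]]}}

```text
time_s: 2.45
tcp_pos: [0.5836, 0.0341, 0.213]
eef_rot: [180.0, 0.0, -157.5]
contact_force: [-0.1, -0.0, -0.5]
gripper_width: 0.0878
gripper_force: 0.0
```

>>> {"name": "drive_tool", "arguments": {"increments": [[[1,-0.17,0.28,0,0],[1,-0.33,0.57,0,0],[1,-0.5,0.85,0,0]]]}}

```text
time_s: 2.82
tcp_pos: [0.6001, 0.1513, 0.2129]
eef_rot: [180.0, -0.0, -157.5]
contact_force: [0.4, -0.3, -0.0]
gripper_width: 0.0879
gripper_force: 0.0
```

>>> {"name": "drive_tool", "arguments": {"increments": [[[1,-0.11,0.49,0,0],[1,-0.22,0.98,0,0]]]}}

```text
time_s: 3.08
tcp_pos: [0.5793, 0.2702, 0.2128]
eef_rot: [-180.0, -0.0, -157.6]
contact_force: [1.6, -1.3, 0.4]
gripper_width: 0.0875
gripper_force: 0.0
```

>>> {"name": "drive_tool", "arguments": {"increments": [[[1,-0.11,0.49,0,0.028],[1,-0.22,0.98,0,0.028],[1,-0.22,0.98,0,0.028]]]}}

```text
time_s: 3.45
tcp_pos: [0.5578, 0.3914, 0.2117]
eef_rot: [-180.0, -0.1, -167.4]
contact_force: [1.2, -0.8, -0.8]
gripper_width: 0.0878
gripper_force: 0.0
```

```bash
python3 - <<'E'
from h import *
S=capture('scene');T=capture('top'); st()
a=cv2.resize(T[95:215,330:510],(720,480),interpolation=cv2.INTER_CUBIC)
save(a,'td.png')
b=cv2.resize(S[140:260,430:550],(480,480),interpolation=cv2.INTER_CUBIC); save(b,'g1.png')
E
```

```text
3.55 [0.5586 0.3881 0.2123] [-1.7996e+02 -6.0000e-02 -1.6754e+02] F [ 0.5 -0.7 -0. ] w 0.0873 0.0
```

View pics/td.png

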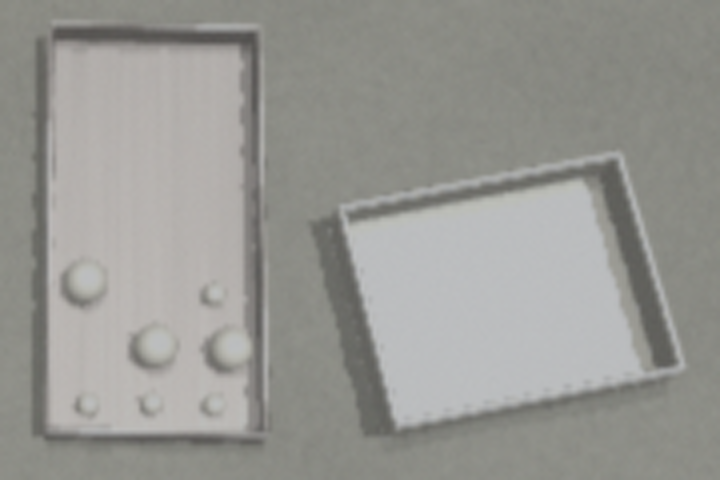

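```bash
python3 - <<'E'
from h import *
f=lambda p:(np.float64(p)/4+[330,95]-[.375,.375])
for nm,z,p in [('tray',.03,[(50,20),(261,22),(265,436),(45,434)]),('dish',.04,[(340,207),(620,155),(684,368),(397,430)]),('big',.017,[(84,282),(155,346),(228,349)]),('small',.010,[(213,294),(87,404),(151,403),(213,404)])]:
    w=cast('top',f(p),z)[:,:2]*1000; print(nm,w.round(1).tolist(),w.mean(0).round(1),np.linalg.norm(np.diff(w,axis=0),axis=1).round(1), np.degrees(np.arctan2(*(w[0]-w[-1])[::-1])).round(2))
    if nm!='small' and nm!='big': q=cv2.minAreaRect(w.astype(np.float32)); print(q)
# tray/dish scene check: project estimates
E
```

```text
tray [[712.4, -75.6], [703.3, -216.1], [422.2, -192.5], [431.0, -53.9]] [ 567.2 -134.5] [140.9 282.2 138.9] -4.41
((567.18115234375, -134.98428344726562), (140.8456573486328, 283.9803771972656), 85.59102630615234)
dish [[567.7, -252.9], [593.2, -438.1], [449.5, -458.8], [419.6, -273.4]] [ 507.5 -355.8] [187.  145.2 187.7] 7.89
((506.53564453125, -356.10693359375), (149.589599609375, 187.67300415039062), 7.894837379455566)
big [[533.3, -86.7], [487.8, -129.5], [483.2, -176.5]] [ 501.4 -130.9] [62.5 47.2] 60.86
small [[522.6, -171.2], [453.3, -83.5], [451.7, -124.8], [448.9, -164.8]] [ 469.1 -136.1] [111.8  41.4  40.1] -4.96
```

View pics/g1.png

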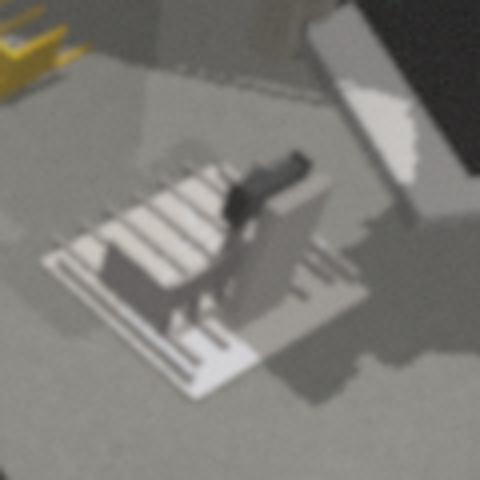

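>>> {"name": "drive_tool", "arguments": {"increments": [[[1,0,0,0.3,0],[1,0,0,0.6,0],[1,0,0,0.85,0],[1,0,0,0.95,0],[1,0,0,0.95,0]]]}}

```text
time_s: 4.18
tcp_pos: [0.5594, 0.3865, 0.0988]
eef_rot: [-180.0, -0.0, -167.7]
contact_force: [-0.2, 1.3, -0.3]
gripper_width: 0.0877
gripper_force: 0.0
```

>>> {"name": "drive_tool", "arguments": {"increments": [[[1,0,0,0.1,0],[-0.2,0,0,0.1,0],[-1,0,0,0.1,0],[-1,0,0,0.1,0],[-1,0,0,0.1,0]]]}}

```text
time_s: 4.8
tcp_pos: [0.5594, 0.3879, 0.0874]
eef_rot: [180.0, 0.0, -167.6]
contact_force: [-0.3, 0.6, 1.7]
gripper_width: 0.0549
gripper_force: 40.0
```

>>> {"name": "drive_tool", "arguments": {"increments": [[[-1,0,0,-0.1,0],[-1,0,0,-0.3,0],[-1,0,0,-0.55,0],[-1,0,0,-0.8,0],[-1,0,0,-1,0]]]}}

```text
time_s: 5.42
tcp_pos: [0.5592, 0.3874, 0.2091]
eef_rot: [180.0, 0.0, -167.6]
contact_force: [-0.2, 0.4, -2.4]
gripper_width: 0.0555
gripper_force: 40.0
```

```bash
python3 - <<'E'
from h import *
S=capture('scene');T=capture('top'); st()
b=cv2.resize(S[110:250,410:550],(500,500),interpolation=cv2.INTER_CUBIC); save(b,'lift.png')
E
```

```text
5.53 [0.5604 0.3884 0.211 ] [ 179.85    0.28 -167.62] F [ 0.4  0.6 -1.9] w 0.0551 40.0
```

View pics/lift.png

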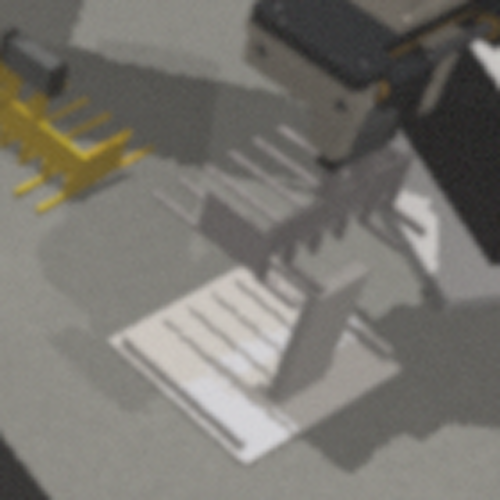

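>>> {"name": "drive_tool", "arguments": {"increments": [[[-1,0,-0.2,0,0],[-1,0,-0.45,0,0],[-1,-0.02,-0.7,0,0],[-1,-0.02,-0.95,0,0]]]}}

```text
time_s: 6.02
tcp_pos: [0.5856, 0.2744, 0.2057]
eef_rot: [-179.9, -0.1, -167.7]
contact_force: [-0.4, -0.7, -1.2]
gripper_width: 0.0547
gripper_force: 40.0
```

>>> {"name": "drive_tool", "arguments": {"increments": [[[-1,0,-0.25,0,0],[-1,0,-0.5,0,0],[-1,-0.02,-0.75,0,0],[-1,-0.02,-0.95,0,0]]]}}

```text
time_s: 6.52
tcp_pos: [0.6123, 0.1636, 0.206]
eef_rot: [-180.0, -0.1, -167.7]
contact_force: [0.1, -0.1, -1.4]
gripper_width: 0.0548
gripper_force: 40.0
```

>>> {"name": "drive_tool", "arguments": {"increments": [[[-1,0,-0.2,0,0.012],[-1,0,-0.35,0,0.024],[-1,0,-0.44,0,0.024],[-1,0,-0.44,0,0.024]]]}}

```text
time_s: 7.02
tcp_pos: [0.6239, 0.1135, 0.2066]
eef_rot: [-180.0, -0.0, -176.2]
contact_force: [0.2, -0.2, -1.1]
gripper_width: 0.0548
gripper_force: 40.0
```

>>> {"name": "drive_tool", "arguments": {"increments": [[[-1,0,0,0.2,0],[-1,0,0,0.4,0],[-1,0,0,0.65,0],[-1,0,0,0.85,0],[-1,0,0,0.93,0]]]}}

```text
time_s: 7.65
tcp_pos: [0.6231, 0.1145, 0.0937]
eef_rot: [-180.0, -0.1, -176.2]
contact_force: [0.0, -0.6, -1.7]
gripper_width: 0.0551
gripper_force: 40.0
```

>>> {"name": "drive_tool", "arguments": {"increments": [[[-1,0,0,0.04,0],[-1,0,0,0.07,0],[-1,0,0,0.083,0],[-1,0,0,0.083,0]]]}}

```text
time_s: 8.15
tcp_pos: [0.6243, 0.1143, 0.0859]
eef_rot: [180.0, 0.0, -176.3]
contact_force: [-0.5, 0.5, -1.7]
gripper_width: 0.055
gripper_force: 40.0
```

Not touching yet; go 1–2 mm lower.

>>> {"name": "drive_tool", "arguments": {"increments": [[[-1,0,0,0.008,0],[-1,0,0,0.012,0],[-1,0,0,0.012,0]]]}}

```text
time_s: 8.52
tcp_pos: [0.6246, 0.1144, 0.0854]
eef_rot: [180.0, 0.1, -176.2]
contact_force: [-2.3, -0.8, 5.5]
gripper_width: 0.0548
gripper_force: 40.0
```

>>> {"name": "drive_tool", "arguments": {"increments": [[[1,0,0,0,0],[1,0,0,0,0],[1,0,0,-0.1,0],[1,0,0,-0.25,0],[1,0,0,-0.45,0]]]}}

```text
time_s: 9.15
tcp_pos: [0.6241, 0.1142, 0.1395]
eef_rot: [-180.0, 0.0, -176.3]
contact_force: [0.6, -0.1, 0.5]
gripper_width: 0.0874
gripper_force: 0.0
```

>>> {"name": "drive_tool", "arguments": {"increments": [[[1,0,0,0,-0.028],[1,0,0,0,-0.056],[1,0,0,0,-0.084],[1,0,0,0,-0.112],[1,0,0,0,-0.14]]]}}

```text
time_s: 9.78
tcp_pos: [0.6245, 0.1144, 0.1396]
eef_rot: [-179.9, 0.1, -125.5]
contact_force: [0.4, -0.4, 0.0]
gripper_width: 0.0876
gripper_force: 0.0
```

>>> {"name": "drive_tool", "arguments": {"increments": [[[1,0,0,0,-0.028],[1,0,0,0,-0.056],[1,0,0,0,-0.084],[1,0,0,0,-0.11],[1,0,0,0,-0.11]]]}}

```text
time_s: 10.4
tcp_pos: [0.6244, 0.1144, 0.1393]
eef_rot: [-179.9, 0.0, -86.3]
contact_force: [-0.2, -0.3, 1.0]
gripper_width: 0.0874
gripper_force: 0.0
```

```bash
python3 - <<'E'
from h import *
S=capture('scene');T=capture('top'); st()
for n in('scene','top'): print(n,proj(n,[[.6243,.1143,.105],[.595,.113,.004]]).round(1).tolist())
a=cv2.resize(T[100:220,220:340],(400,400),interpolation=cv2.INTER_CUBIC)
b=cv2.resize(S[190:310,330:450],(400,400),interpolation=cv2.INTER_CUBIC); save(np.hstack([a,b]),'pad.png')
E
```

```text
10.5 [0.6243 0.1143 0.1388] [-1.7994e+02  2.0000e-02 -8.6490e+01] F [-0.  -0.2  0.4] w 0.0879 0.0
scene [[404.9, 240.8], [391.6, 259.1]]
top [[268.6, 123.3], [273.9, 148.2]]
```

View pics/pad.png

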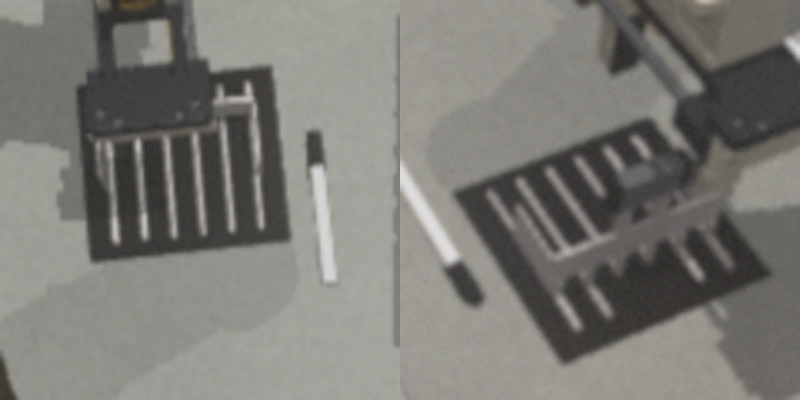

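>>> {"name": "drive_tool", "arguments": {"increments": [[[1,0,0,0.2,0],[1,0,0,0.4,0],[1,0,0,0.46,0],[-0.5,0,0,0.46,0],[-1,0,0,0.46,0]]], "squeeze": 50}}

```text
time_s: 11.12
tcp_pos: [0.6247, 0.1145, 0.0839]
eef_rot: [-179.9, 0.0, -86.3]
contact_force: [-0.1, 0.6, -0.3]
gripper_width: 0.0728
gripper_force: 0.0
```

>>> {"name": "drive_tool", "arguments": {"increments": [[[-1,0,0,0,0],[-1,0,0,0,0],[-1,0,0,0,0],[-1,0,0,0,0]]]}}

```text
time_s: 11.62
tcp_pos: [0.624, 0.1143, 0.0828]
eef_rot: [-180.0, 0.0, -86.3]
contact_force: [0.0, 0.8, -1.6]
gripper_width: 0.0333
gripper_force: 0.0
```

>>> {"name": "drive_tool", "arguments": {"increments": [[[-1,0,0,0,0],[-1,0,0,0,0],[-1,0,0,0,0],[-1,0,0,0,0]]]}}

```text
time_s: 12.12
tcp_pos: [0.6239, 0.1142, 0.0826]
eef_rot: [180.0, -0.0, -86.3]
contact_force: [-1.0, -0.1, -1.3]
gripper_width: 0.0131
gripper_force: 49.9
```

>>> {"name": "drive_tool", "arguments": {"increments": [[[-1,0,0,-0.1,0],[-1,0,0,-0.3,0],[-1,0,0,-0.5,0],[-1,0,0,-0.6,0],[-1,0,0,-0.6,0]]]}}

```text
time_s: 12.75
tcp_pos: [0.6245, 0.1145, 0.1558]
eef_rot: [-179.9, 0.1, -86.3]
contact_force: [-0.7, -0.2, -2.3]
gripper_width: 0.0133
gripper_force: 49.9
```

>>> {"name": "drive_tool", "arguments": {"increments": [[[-1,0.2,-0.01,0,0],[-1,0.4,-0.03,0,0],[-1,0.6,-0.05,0,0],[-1,0.75,-0.07,0,0]]]}}

```text
time_s: 13.25
tcp_pos: [0.6377, 0.0231, 0.1537]
eef_rot: [179.9, -0.0, -86.3]
contact_force: [0.3, -0.1, -2.8]
gripper_width: 0.0136
gripper_force: 49.9
```

>>> {"name": "drive_tool", "arguments": {"increments": [[[-1,0.2,-0.01,0,0],[-1,0.4,-0.03,0,0],[-1,0.6,-0.05,0,0],[-1,0.75,-0.07,0,0]]]}}

```text
time_s: 13.75
tcp_pos: [0.6523, -0.0657, 0.1541]
eef_rot: [179.9, -0.0, -86.3]
contact_force: [0.1, 0.4, -2.1]
gripper_width: 0.0133
gripper_force: 49.9
```

>>> {"name": "drive_tool", "arguments": {"increments": [[[-1,0.2,-0.01,0,0.01],[-1,0.4,-0.03,0,0.0225],[-1,0.55,-0.05,0,0.0225],[-1,0.65,-0.06,0,0.0225],[-1,0.65,-0.06,0,0.0225]]]}}

```text
time_s: 14.38
tcp_pos: [0.6647, -0.1423, 0.1545]
eef_rot: [180.0, 0.0, -94.4]
contact_force: [-0.3, 0.9, -0.9]
gripper_width: 0.0134
gripper_force: 49.9
```

```bash
python3 - <<'E'
from h import *
T=capture('top'); S=capture('scene'); st()
g=cv2.cvtColor(S,cv2.COLOR_RGB2GRAY)
# tray rim in scene: refine predicted rim-line crossing points by max gradient along normals
m=np.array([567,-134.7])/1000;th=np.radians(-4.4);ex=np.array([np.cos(th),np.sin(th)]);ey=np.array([-ex[1],ex[0]])
gT=cv2.cvtColor(T,cv2.COLOR_RGB2GRAY)
for n,G in(('scene',g),('top',gT)):
  for lab,a,b,nrm in(('-y',(-.12,-.071),(0,-.071),-ey),('+y',(-.12,.071),(.02,.071),ey),('-x',(-.14,-.06),(-.14,.06),-ex)):
    out=[]
    for t in np.linspace(0,1,15):
        p=m+ex*(a[0]+(b[0]-a[0])*t)+ey*(a[1]+(b[1]-a[1])*t)
        ss=np.linspace(-.008,.008,33); uv=proj(n,[[*(p+nrm*s),.03] for s in ss]).astype(np.float32)
        v=cv2.remap(G,uv[:,0].reshape(1,-1),uv[:,1].reshape(1,-1),cv2.INTER_LINEAR)[0].astype(float)
        d=np.abs(np.gradient(cv2.GaussianBlur(v.reshape(1,-1),(0,0),2)[0])); out.append(ss[d.argmax()]*1000)
    print(n,lab,np.round(out,1))
E
```

```text
14.47 [ 0.6647 -0.1413  0.1547] [ 1.7999e+02  1.0000e-02 -9.4340e+01] F [ 0.7 -0.4 -1.9] w 0.0135 49.9
scene -y [-5.  -1.  -1.  -1.  -4.5 -0.5 -0.5 -5.5 -1.5 -4.  -4.5 -4.5 -4.5 -4.5
 -5. ]
scene +y [-5.5 -3.  -4.  -1.   0.5  1.   3.  -3.  -4.   7.   6.5 -4.  -5.   3.5
 -4. ]
scene -x [-4.5 -4.  -4.  -4.  -5.5 -5.  -5.  -4.5  1.  -6.  -5.   0.   1.  -1.5
 -4.5]
top -y [ 2.5  6.   2.   5.  -3.  -2.5 -2.5 -2.5 -2.5 -2.  -2.  -2.  -2.  -3.
 -3.5]
top +y [-4.5  6.  -6.  -6.5  0.  -1.   3.5  6.   0.   1.   3.5 -6.  -0.5 -3.5
  6. ]
top -x [ 4.   2.5  5.5  2.5 -5.5 -4.5  6.  -4.  -4.  -6.  -6.   6.  -3.5 -2.
 -5.5]
```

>>> {"name": "drive_tool", "arguments": {"increments": [[[-1,0,0,0.15,0],[-1,0,0,0.3,0],[-1,0,0,0.38,0],[-1,0,0,0.42,0],[-1,0,0,0.45,0]]]}}

```text
time_s: 15.1
tcp_pos: [0.665, -0.1416, 0.1006]
eef_rot: [-180.0, -0.0, -94.4]
contact_force: [-0.0, 0.1, -2.8]
gripper_width: 0.0132
gripper_force: 49.9
```

>>> {"name": "drive_tool", "arguments": {"increments": [[[-1,0,0,0.06,0],[-1,0,0,0.1,0],[-1,0,0,0.13,0],[-1,0,0,0.14,0],[-1,0,0,0.14,0]]]}}

```text
time_s: 15.72
tcp_pos: [0.6648, -0.1416, 0.084]
eef_rot: [-180.0, -0.0, -94.4]
contact_force: [-0.1, -1.0, -1.4]
gripper_width: 0.0136
gripper_force: 49.9
```

```bash
python3 - <<'E'
from h import *
S=capture('scene');T=capture('top'); st()
a=cv2.resize(T[95:215,325:405],(320,480),interpolation=cv2.INTER_CUBIC)
b=cv2.resize(S[215:355,230:345],(394,480),interpolation=cv2.INTER_CUBIC); save(np.hstack([a,b]),'tray1.png')
E
```

```text
15.82 [ 0.6649 -0.1417  0.0842] [-179.98   -0.    -94.37] F [ 0.6  0.1 -1.9] w 0.0135 49.9
```

View pics/tray1.png

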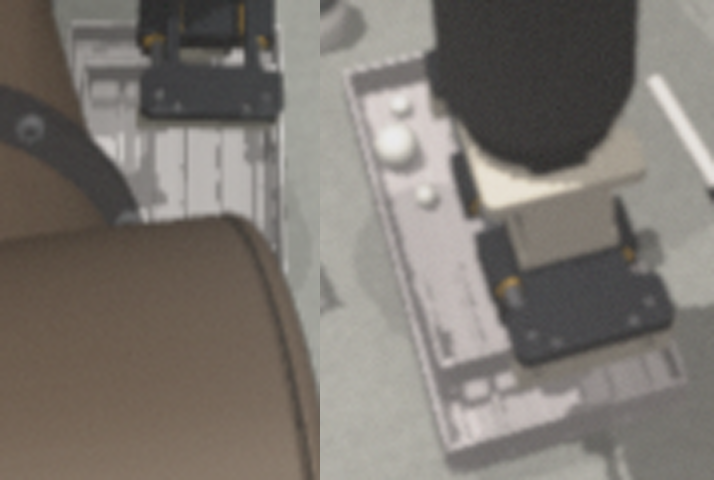

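>>> {"name": "drive_tool", "arguments": {"increments": [[[-1,0,0,0.0125,0],[-1,0,0.15,0.0125,0],[-1,0,0.4,0.0125,0],[-1,0,0.7,0.0125,0],[-1,0,0.95,0.0125,0]]]}}

```text
time_s: 16.45
tcp_pos: [0.5499, -0.1329, 0.0825]
eef_rot: [-180.0, 0.0, -94.4]
contact_force: [-0.0, -0.7, -3.6]
gripper_width: 0.0133
gripper_force: 49.9
```

>>> {"name": "drive_tool", "arguments": {"increments": [[[-1,0,0.08,0,0],[-1,0,0.11,-0.02,0],[-1,0,0.11,-0.06,0],[-1,0,0.11,-0.1,0]]]}}

```text
time_s: 16.95
tcp_pos: [0.5388, -0.132, 0.0948]
eef_rot: [-180.0, -0.0, -94.4]
contact_force: [0.1, 0.3, -3.1]
gripper_width: 0.0131
gripper_force: 49.9
```

```bash
cat > balls.py <<'E'
from h import *
def blobs(n,z):
    I=capture(n); hsv=cv2.cvtColor(I,cv2.COLOR_RGB2HSV)
    c=np.array([567,-134.7])/1000;th=np.radians(-4.4);ex=np.array([np.cos(th),np.sin(th)]);ey=np.array([-ex[1],ex[0]])
    poly=proj(n,[[*(c+ex*a+ey*b),.01] for a,b in((-.15,-.07),(.14,-.07),(.14,.07),(-.15,.07))]).astype(np.int32)
    M=np.zeros(I.shape[:2],np.uint8);cv2.fillPoly(M,[poly],255)
    x,y,w,h=cv2.boundingRect(poly)
    return I[y:y+h,x:x+w]
S=blobs('scene',0);T=blobs('top',0);st()
S=cv2.resize(S,None,fx=4,fy=4,interpolation=cv2.INTER_CUBIC);T=cv2.resize(T,None,fx=4,fy=4,interpolation=cv2.INTER_CUBIC)
H=max(S.shape[0],T.shape[0]);o=np.zeros((H,S.shape[1]+T.shape[1],3),np.uint8);o[:S.shape[0],:S.shape[1]]=S;o[:T.shape[0],S.shape[1]:]=T
print(o.shape);save(o[:600,:800],'sweep.png')
E
python3 balls.py
```

```text
17.05 [ 0.5389 -0.132   0.0951] [-179.93    0.    -94.36] F [-0.1  0.7 -3.1] w 0.0134 49.9
(512, 628, 3)
```

View pics/sweep.png

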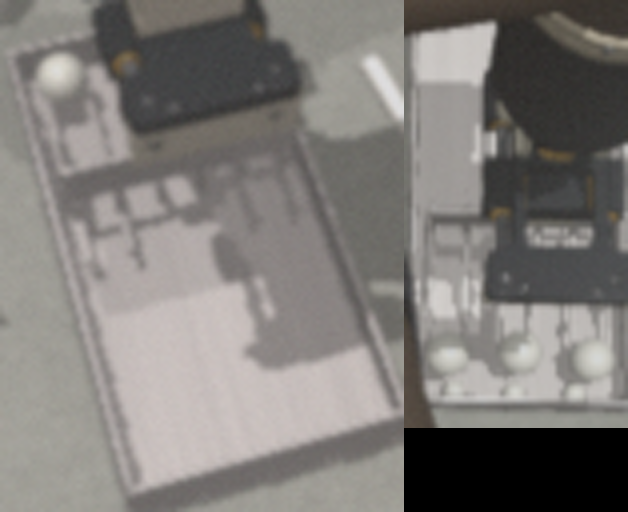

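```bash
cat > tr.py <<'E'
from h import *
c=np.array([567,-134.7])/1000;th=np.radians(-4.4);ex=np.array([np.cos(th),np.sin(th)]);ey=np.array([-ex[1],ex[0]])
poly=proj('top',[[*(c+ex*a+ey*b),.01] for a,b in((-.15,-.07),(.14,-.07),(.14,.07),(-.15,.07))]).astype(np.int32)
x,y,w,h=cv2.boundingRect(poly)
def show(pts,z,s=4,ox=404):
    for p in pts:
        q=cast('top',[(p[0]-ox)/s+x-.375,p[1]/s+y-.375],z)[0,:2]-c; print(p,(q@ex*1000).round(1),(q@ey*1000).round(1))
if __name__=='__main__':
    print(x,y)
    show([(448,352),(518,352),(592,358)],.031); show([(452,392),(515,390),(575,392)],.010)
    T=capture('top'); g=cv2.cvtColor(T,cv2.COLOR_RGB2GRAY)[y+70:y+106,x:x+w]
    print(g.shape)
    m=(cv2.GaussianBlur(g,(3,3),0)>205).astype(np.uint8)
    n,_,s,cc=cv2.connectedComponentsWithStats(m)
    for i in range(1,n):
        if s[i,4]>4:
            q=cast('top',cc[i]+[x,y+70],.031)[0,:2]-c; print(s[i,4],cc[i].round(1),(q@ex*1000).round(1),(q@ey*1000).round(1))
    st()
E
python3 tr.py
```

```text
340 103
(448, 352) -109.0 45.8
(518, 352) -108.0 1.4
(592, 358) -110.9 -45.6
(452, 392) -130.5 41.6
(515, 390) -128.2 1.0
(575, 392) -128.7 -37.7
(36, 56)
9 [48. 19.] -110.5 -49.1
17.1 [ 0.5386 -0.1319  0.0947] [-179.96    0.    -94.37] F [ 0.5 -0.7 -3. ] w 0.0132 49.9
```

>>> {"name": "drive_tool", "arguments": {"increments": [[[-1,0,0,0,0],[-1,0,0,0,0],[-1,0,0,0,0],[-1,0,0,0,0],[-1,0,0,0,0]]]}}

```text
time_s: 17.73
tcp_pos: [0.5379, -0.132, 0.0944]
eef_rot: [180.0, -0.0, -94.4]
contact_force: [-0.0, -0.0, -4.0]
gripper_width: 0.0131
gripper_force: 49.9
```

```bash
python3 tr.py
```

```text
340 103
(448, 352) -109.0 45.8
(518, 352) -108.0 1.4
(592, 358) -110.9 -45.6
(452, 392) -130.5 41.6
(515, 390) -128.2 1.0
(575, 392) -128.7 -37.7
(36, 56)
6 [29.8 18.2] -109.3 -3.0
10 [47.8 19.5] -111.8 -48.5
17.77 [ 0.5379 -0.1319  0.0945] [180.     0.   -94.37] F [-0.   0.5 -3.6] w 0.0131 49.9
```

>>> {"name": "drive_tool", "arguments": {"increments": [[[-1,0,0,-0.04,0],[-1,0,0,-0.12,0],[-1,0,0,-0.22,0],[-1,0,0,-0.31,0],[-1,0,0,-0.36,0]]]}}

```text
time_s: 18.4
tcp_pos: [0.5383, -0.1319, 0.1389]
eef_rot: [-179.9, 0.0, -94.4]
contact_force: [-0.2, 0.4, -2.7]
gripper_width: 0.013
gripper_force: 49.9
```

>>> {"name": "drive_tool", "arguments": {"increments": [[[-1,0,0.25,0,0],[-1,0,0.42,0,0],[-1,0,0.5,0,0],[-1,0,0.53,0,0],[-1,0,0.54,0,0]]]}}

```text
time_s: 19.02
tcp_pos: [0.4738, -0.127, 0.1378]
eef_rot: [-180.0, -0.0, -94.4]
contact_force: [0.1, 0.9, -3.3]
gripper_width: 0.0132
gripper_force: 49.9
```

```bash
python3 - <<'E'
from h import *
s=st(); T=capture('top');S=capture('scene')
p=s['tcp_pos'];psi=np.radians(s['eef_rot'][2]);th=psi+np.pi/2
ex=np.array([np.cos(th),np.sin(th)]);ey=np.array([-ex[1],ex[0]]);z0=p[2]-.0788
print('tips/ball-area px top',proj('top',[[*(p[:2]-ex*d),z0+.017] for d in(90,80,45,25)] if 0 else [[*(p[:2]-ex*d/1000),z0+.017] for d in(90,80,45,25)]).round(1).tolist())
u,v=proj('top',[[*(p[:2]-ex*.06),z0+.017]])[0].astype(int)
us,vs=proj('scene',[[*(p[:2]-ex*.06),z0+.017]])[0].astype(int)
print(u,v,us,vs)
a=cv2.resize(T[v-40:v+40,u-40:u+40],(400,400),interpolation=cv2.INTER_CUBIC);b=cv2.resize(S[vs-40:vs+40,us-40:us+40],(400,400),interpolation=cv2.INTER_CUBIC)
save(np.hstack([a,b]),'carry.png')
E
```

```text
19.02 [ 0.4738 -0.127   0.1378] [-179.97   -0.    -94.36] F [ 0.1  0.9 -3.3] w 0.0132 49.9
tips/ball-area px top [[370.7, 216.9], [370.6, 212.8], [370.6, 198.6], [370.5, 190.6]]
370 204 263 210
```

```bash
cat > prof.py <<'E'
from h import *
def prof():
    s=st(); p=s['tcp_pos'];th=np.radians(s['eef_rot'][2])+np.pi/2
    ex=np.array([np.cos(th),np.sin(th)]);ey=np.array([-ex[1],ex[0]]);z0=p[2]-.0788
    print('dist from tips: ',list(range(-10,76,5)))
    for n in('scene','top'):
        g=cv2.GaussianBlur(cv2.cvtColor(capture(n),cv2.COLOR_RGB2GRAY),(5,5),0)
        for y in(46,23,0,-23,-46):
            uv=proj(n,[[*(p[:2]-ex*(90-d)/1000+ey*y/1000),z0+.017] for d in range(-10,76,5)]).astype(np.float32)
            print(n,y,cv2.remap(g,uv[:,:1].T.copy(),uv[:,1:].T.copy(),1)[0].tolist())
prof()
E
python3 prof.py
```

```text
19.12 [ 0.4738 -0.127   0.1377] [-179.99   -0.    -94.37] F [ 0.1  0.2 -3.5] w 0.0137 49.9
dist from tips:  [-10, -5, 0, 5, 10, 15, 20, 25, 30, 35, 40, 45, 50, 55, 60, 65, 70, 75]
scene 46 [63, 63, 63, 63, 63, 63, 62, 59, 57, 72, 95, 102, 104, 106, 116, 122, 113, 101]
scene 23 [63, 63, 63, 64, 64, 64, 63, 59, 58, 72, 94, 103, 104, 103, 102, 101, 98, 95]
scene 0 [70, 65, 64, 66, 69, 68, 65, 60, 60, 73, 92, 97, 100, 106, 114, 115, 104, 96]
scene -23 [130, 130, 129, 128, 127, 127, 127, 126, 124, 124, 126, 128, 127, 127, 132, 136, 123, 101]
scene -46 [145, 159, 186, 204, 199, 184, 161, 137, 123, 125, 129, 131, 130, 131, 134, 138, 122, 100]
top 46 [147, 148, 157, 170, 159, 152, 143, 125, 120, 151, 163, 165, 161, 142, 138, 151, 154, 155]
top 23 [145, 127, 106, 105, 106, 112, 138, 143, 116, 112, 124, 141, 148, 141, 152, 170, 182, 179]
top 0 [148, 146, 150, 174, 188, 172, 156, 149, 105, 83, 82, 77, 76, 75, 75, 75, 78, 79]
top -23 [136, 114, 107, 106, 110, 129, 146, 139, 97, 78, 78, 78, 78, 77, 77, 91, 145, 170]
top -46 [140, 149, 168, 193, 203, 200, 182, 147, 102, 83, 82, 79, 79, 79, 79, 92, 147, 180]
```

>>> {"name": "drive_tool", "arguments": {"increments": [[[-1,0,0,-0.03,0],[-1,0,0,-0.09,-0.005],[-1,0,0,-0.15,-0.015],[-1,0,0,-0.19,-0.028],[-1,0,0,-0.2,-0.042]]]}}

```text
time_s: 19.85
tcp_pos: [0.4738, -0.127, 0.1626]
eef_rot: [-179.9, -0.0, -79.0]
contact_force: [-0.3, -0.1, -3.6]
gripper_width: 0.0132
gripper_force: 49.9
```

>>> {"name": "drive_tool", "arguments": {"increments": [[[-1,0,0,0,-0.015],[-1,0,0,0,-0.03],[-1,0,0,0,-0.045],[-1,0,0,0,-0.06],[-1,0,0,0,-0.075]]]}}

```text
time_s: 20.48
tcp_pos: [0.4735, -0.127, 0.1622]
eef_rot: [-180.0, -0.0, -52.0]
contact_force: [-0.6, 1.0, -4.1]
gripper_width: 0.0134
gripper_force: 49.9
```

>>> {"name": "drive_tool", "arguments": {"increments": [[[-1,0,0,0,-0.015],[-1,0,0,0,-0.03],[-1,0,0,0,-0.045],[-1,0,0,0,-0.06],[-1,0,0,0,-0.075]]]}}

```text
time_s: 21.1
tcp_pos: [0.4735, -0.127, 0.1622]
eef_rot: [-180.0, -0.0, -25.0]
contact_force: [0.1, 1.4, -3.2]
gripper_width: 0.0132
gripper_force: 49.9
```

>>> {"name": "drive_tool", "arguments": {"increments": [[[-1,0,0,0,-0.015],[-1,0,0,0,-0.03],[-1,0,0,0,-0.045],[-1,0,0,0,-0.06],[-1,0,0,0,-0.075]]]}}

```text
time_s: 21.72
tcp_pos: [0.4735, -0.127, 0.1622]
eef_rot: [-180.0, -0.0, 2.0]
contact_force: [0.0, -0.0, -2.9]
gripper_width: 0.0135
gripper_force: 49.9
```

>>> {"name": "drive_tool", "arguments": {"increments": [[[-1,0,0,0,-0.008],[-1,0,0,0,-0.014],[-1,0,0,0,-0.017],[-1,0,0,0,-0.017]]]}}

```text
time_s: 22.22
tcp_pos: [0.4733, -0.127, 0.1619]
eef_rot: [-180.0, -0.0, 7.9]
contact_force: [0.7, -0.3, -3.3]
gripper_width: 0.0133
gripper_force: 49.9
```

```bash
python3 prof.py; python3 -c "
from h import *
print(cast('scene',[(227,206)],.052))"
```

```text
22.23 [ 0.4733 -0.127   0.1619] [-1.80e+02 -1.00e-02  7.88e+00] F [ 0.7 -0.3 -3.3] w 0.0133 49.9
dist from tips:  [-10, -5, 0, 5, 10, 15, 20, 25, 30, 35, 40, 45, 50, 55, 60, 65, 70, 75]
scene 46 [139, 135, 155, 183, 200, 198, 186, 158, 136, 129, 124, 126, 122, 120, 119, 119, 119, 119]
scene 23 [147, 142, 135, 123, 115, 119, 125, 135, 136, 137, 135, 138, 139, 140, 141, 141, 139, 138]
scene 0 [133, 135, 146, 180, 206, 213, 203, 170, 138, 128, 113, 112, 113, 115, 120, 131, 137, 137]
scene -23 [134, 139, 148, 136, 123, 119, 117, 129, 143, 143, 138, 123, 119, 119, 116, 121, 145, 160]
scene -46 [133, 141, 179, 209, 215, 210, 185, 157, 159, 152, 139, 133, 130, 132, 130, 133, 141, 140]
top 46 [139, 161, 181, 205, 209, 206, 186, 151, 142, 143, 134, 118, 127, 132, 134, 146, 172, 178]
top 23 [138, 158, 159, 160, 159, 158, 155, 154, 158, 154, 135, 147, 167, 172, 166, 171, 177, 171]
top 0 [136, 156, 171, 169, 117, 91, 82, 76, 75, 69, 69, 96, 148, 154, 145, 129, 73, 58]
top -23 [83, 86, 84, 74, 67, 72, 86, 86, 82, 82, 92, 99, 92, 82, 76, 91, 114, 115]
top -46 [57, 56, 55, 54, 54, 54, 53, 52, 52, 51, 51, 51, 50, 49, 50, 60, 91, 127]
[[ 0.34946219 -0.19182284  0.052     ]]
```

>>> {"name": "drive_tool", "arguments": {"increments": [[[-1,0,0.06,0,0],[-1,0,0.2,0,0],[-1,0,0.42,0,0],[-1,0,0.66,0,0],[-1,0,0.86,0,0]]]}}

```text
time_s: 22.95
tcp_pos: [0.4875, -0.2313, 0.1615]
eef_rot: [180.0, 0.0, 7.8]
contact_force: [-0.0, 0.5, -4.0]
gripper_width: 0.0131
gripper_force: 49.9
```

>>> {"name": "drive_tool", "arguments": {"increments": [[[-1,0,0.16,0,0],[-1,0,0.3,0,0],[-1,0,0.42,0,0],[-1,0,0.51,0,0],[-1,0,0.56,0,0]]]}}

```text
time_s: 23.58
tcp_pos: [0.4967, -0.2963, 0.1616]
eef_rot: [-180.0, 0.0, 7.9]
contact_force: [0.5, 0.5, -2.9]
gripper_width: 0.0135
gripper_force: 49.9
```

>>> {"name": "drive_tool", "arguments": {"increments": [[[-1,0,0,0.05,0],[-1,0,0,0.13,0],[-1,0,0,0.22,0],[-1,0,0,0.28,0],[-1,0,0,0.3,0]]]}}

```text
time_s: 24.2
tcp_pos: [0.4963, -0.2956, 0.1249]
eef_rot: [-180.0, 0.1, 7.9]
contact_force: [-1.1, 0.1, -3.9]
gripper_width: 0.0131
gripper_force: 49.9
```

```bash
python3 prof.py|head -7
```

```text
24.2 [ 0.4963 -0.2956  0.1249] [-1.7998e+02  6.0000e-02  7.8800e+00] F [-1.1  0.1 -3.9] w 0.0131 49.9
dist from tips:  [-10, -5, 0, 5, 10, 15, 20, 25, 30, 35, 40, 45, 50, 55, 60, 65, 70, 75]
scene 46 [163, 163, 176, 207, 220, 216, 205, 172, 163, 163, 162, 155, 149, 142, 139, 148, 140, 136]
scene 23 [145, 142, 149, 149, 138, 136, 139, 151, 166, 164, 158, 161, 155, 158, 160, 157, 156, 156]
scene 0 [224, 224, 211, 209, 226, 228, 216, 182, 168, 172, 172, 170, 167, 166, 167, 176, 183, 183]
scene -23 [225, 224, 214, 199, 178, 166, 169, 180, 196, 198, 185, 177, 177, 179, 181, 179, 188, 198]
scene -46 [232, 225, 217, 228, 230, 222, 193, 168, 172, 176, 179, 161, 148, 149, 152, 151, 156, 168]
```

>>> {"name": "drive_tool", "arguments": {"increments": [[[-1,0,-0.52,0,0],[-1,0,-0.8,0,0],[-1,0,-0.8,0,0],[-1,0,-0.8,0,0]]]}}

```text
time_s: 24.8
tcp_pos: [0.4842, -0.2009, 0.1265]
eef_rot: [180.0, -0.1, 7.9]
contact_force: [-0.3, -0.5, -1.6]
gripper_width: 0.0132
gripper_force: 49.9
```

```bash
python3 prof.py
```

```text
24.8 [ 0.4842 -0.2009  0.1265] [ 1.7996e+02 -9.0000e-02  7.9200e+00] F [-0.3 -0.5 -1.6] w 0.0132 49.9
dist from tips:  [-10, -5, 0, 5, 10, 15, 20, 25, 30, 35, 40, 45, 50, 55, 60, 65, 70, 75]
scene 46 [148, 147, 152, 156, 157, 156, 162, 164, 150, 146, 142, 135, 133, 124, 124, 127, 124, 125]
scene 23 [138, 138, 145, 154, 153, 155, 165, 166, 154, 154, 148, 144, 145, 145, 143, 143, 145, 144]
scene 0 [215, 209, 185, 173, 180, 175, 157, 155, 145, 141, 126, 121, 120, 118, 119, 126, 135, 131]
scene -23 [215, 211, 194, 185, 186, 180, 162, 160, 147, 144, 131, 130, 130, 129, 127, 129, 143, 149]
scene -46 [223, 216, 201, 196, 195, 183, 165, 172, 154, 149, 130, 126, 134, 135, 134, 138, 146, 150]
top 46 [214, 214, 214, 212, 213, 212, 212, 212, 206, 167, 122, 116, 117, 132, 143, 144, 141, 140]
top 23 [214, 214, 213, 212, 212, 211, 211, 211, 202, 164, 121, 116, 119, 129, 139, 139, 129, 128]
top 0 [190, 131, 89, 79, 79, 80, 78, 79, 79, 93, 108, 114, 112, 92, 70, 64, 63, 63]
top -23 [73, 72, 76, 78, 79, 91, 108, 107, 97, 95, 102, 131, 153, 162, 170, 166, 158, 129]
top -46 [55, 55, 54, 54, 54, 53, 53, 53, 52, 52, 52, 58, 87, 127, 139, 140, 140, 129]
```

>>> {"name": "drive_tool", "arguments": {"increments": [[[-1,0,-0.1,-0.2,0],[-1,0.1,-0.25,-0.35,0],[-1,0.25,-0.45,-0.35,0],[-1,0.4,-0.65,-0.35,0],[-1,0.5,-0.81,-0.35,0]]]}}

```text
time_s: 25.52
tcp_pos: [0.5305, -0.0961, 0.1676]
eef_rot: [180.0, -0.0, 7.8]
contact_force: [0.1, 0.4, -2.0]
gripper_width: 0.0134
gripper_force: 49.9
```

>>> {"name": "drive_tool", "arguments": {"increments": [[[-1,0.13,-0.21,0,0],[-1,0.27,-0.43,0,0],[-1,0.4,-0.64,0,0],[-1,0.51,-0.81,0,0]]]}}

```text
time_s: 26.02
tcp_pos: [0.5777, 0.0088, 0.1674]
eef_rot: [180.0, 0.0, 7.8]
contact_force: [0.2, -0.3, -2.8]
gripper_width: 0.0135
gripper_force: 49.9
```

>>> {"name": "drive_tool", "arguments": {"increments": [[[-1,0.13,-0.21,0,0.02],[-1,0.27,-0.43,0,0.045],[-1,0.4,-0.64,0,0.07],[-1,0.51,-0.81,0,0.095],[-1,0.51,-0.81,0,0.12]]]}}

```text
time_s: 26.65
tcp_pos: [0.6252, 0.1143, 0.167]
eef_rot: [180.0, 0.0, -35.6]
contact_force: [0.5, -1.3, -2.5]
gripper_width: 0.0135
gripper_force: 49.9
```

>>> {"name": "drive_tool", "arguments": {"increments": [[[-1,0,0,0,0.025],[-1,0,0,0,0.05],[-1,0,0,0,0.075],[-1,0,0,0,0.1],[-1,0,0,0,0.12]]]}}

```text
time_s: 27.28
tcp_pos: [0.6246, 0.1127, 0.1674]
eef_rot: [180.0, -0.0, -78.8]
contact_force: [0.4, -0.0, -2.3]
gripper_width: 0.0133
gripper_force: 49.9
```

>>> {"name": "drive_tool", "arguments": {"increments": [[[-1,0,0,0,0.015],[-1,0,0,0,0.022],[-1,0,0,0,0.022]]]}}

```text
time_s: 27.65
tcp_pos: [0.6245, 0.1127, 0.1674]
eef_rot: [180.0, -0.0, -86.5]
contact_force: [-0.3, 0.9, -2.2]
gripper_width: 0.0131
gripper_force: 49.9
```

```bash
python3 - <<'E'
from h import *
s=st()
p=s['tcp_pos'];psi=np.radians(s['eef_rot'][2]);d=np.array([.6243,.1145])-p[:2]
print('tx,ty',(d@[np.cos(psi),np.sin(psi)]/.12).round(3),(d@[np.sin(psi),-np.cos(psi)]/.12).round(3),'tz to .084',((p[2]-.084)/.12).round(3))
T=capture('top');S=capture('scene')
a=cv2.resize(T[90:215,325:510],(592,400),interpolation=cv2.INTER_CUBIC)
b=cv2.resize(S[210:340,225:265],None,fx=3,fy=400/130.,interpolation=cv2.INTER_CUBIC)
save(np.hstack([a,b]),'fin.png')
E
```

```text
27.65 [0.6245 0.1127 0.1674] [ 1.7998e+02 -1.0000e-02 -8.6470e+01] F [-0.3  0.9 -2.2] w 0.0131 49.9
tx,ty -0.015 0.001 tz to .084 0.695
```

View pics/fin.png

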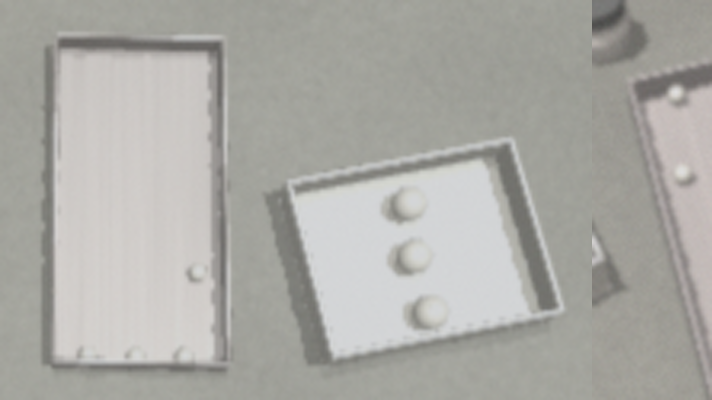

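Three large balls are in the dish, at crop (408,205), (412,257) and (430,312). Four small ones are in the tray, at (197,272), (87,353), (135,353) and (184,355). Now to set the scoop down on the mat.

>>> {"name": "drive_tool", "arguments": {"increments": [[[-1,0,0,0.15,0],[-1,0,0,0.33,0],[-1,0,0,0.5,0],[-1,0,0,0.62,0],[-1,0,0,0.66,0]]]}}

```text
time_s: 28.38
tcp_pos: [0.6236, 0.1128, 0.0869]
eef_rot: [179.9, -0.0, -86.4]
contact_force: [0.5, -0.8, -1.7]
gripper_width: 0.0135
gripper_force: 49.9
```

>>> {"name": "drive_tool", "arguments": {"increments": [[[-1,0,0,0.02,0],[-1,0,0,0.035,0],[-1,0,0,0.04,0],[-1,0,0,0.04,0]]]}}

```text
time_s: 28.88
tcp_pos: [0.6244, 0.1132, 0.084]
eef_rot: [-180.0, 0.0, -86.4]
contact_force: [-0.5, -0.3, -2.2]
gripper_width: 0.0135
gripper_force: 49.9
```

>>> {"name": "drive_tool", "arguments": {"increments": [[[-1,0,0,0.006,0],[-1,0,0,0.011,0],[-1,0,0,0.011,0]]]}}

```text
time_s: 29.25
tcp_pos: [0.6243, 0.1132, 0.0826]
eef_rot: [-180.0, 0.0, -86.4]
contact_force: [-2.2, -0.5, 0.5]
gripper_width: 0.0138
gripper_force: 49.9
```

Touching. Release slowly, then rise.

>>> {"name": "drive_tool", "arguments": {"increments": [[[0,0,0,0,0],[1,0,0,0,0],[1,0,0,0,0],[1,0,0,0,0],[1,0,0,0,0]]]}}

```text
time_s: 29.88
tcp_pos: [0.6243, 0.1131, 0.0824]
eef_rot: [-180.0, 0.0, -86.4]
contact_force: [0.0, 0.1, -0.1]
gripper_width: 0.0577
gripper_force: 0.0
```

>>> {"name": "drive_tool", "arguments": {"increments": [[[1,0,0,-0.1,0],[1,0,0,-0.3,0],[1,0,0,-0.6,0],[1,0,0,-0.9,0],[1,0,0,-1,0]]]}}

```text
time_s: 30.5
tcp_pos: [0.6255, 0.1135, 0.2062]
eef_rot: [-179.7, 0.1, -86.4]
contact_force: [-0.2, -0.9, 0.3]
gripper_width: 0.0875
gripper_force: 0.0
```

>>> {"name": "drive_tool", "arguments": {"increments": [[[1,0,0,0,0],[1,0,0,0,0],[1,0,0,0,0]]]}}

```text
time_s: 30.88
tcp_pos: [0.6237, 0.1129, 0.201]
eef_rot: [179.9, -0.0, -86.5]
contact_force: [-0.1, 0.5, -0.4]
gripper_width: 0.0877
gripper_force: 0.0
```

```bash
python3 - <<'E'
from h import *
st()
# tines bright on mat: check standing scoop, compare with predicted tine lines
T=cv2.cvtColor(capture('top'),cv2.COLOR_RGB2GRAY);S=cv2.cvtColor(capture('scene'),cv2.COLOR_RGB2GRAY)
th=np.radians(3.6);ex=np.array([np.cos(th),np.sin(th)]);ey=np.array([-ex[1],ex[0]]);p=np.array([.6243,.1132])
for n,G in(('top',T),('scene',S)):
    uv=proj(n,[[*(p-ex*.07+ey*y/1000),.008] for y in np.arange(-69,70,5.75)]).astype(np.float32)
    print(n,cv2.remap(G,uv[:,:1].T.copy(),uv[:,1:].T.copy(),1)[0].tolist())
E
```

```text
30.88 [0.6237 0.1129 0.201 ] [ 1.7988e+02 -4.0000e-02 -8.6460e+01] F [-0.1  0.5 -0.4] w 0.0877 0.0
top [65, 74, 146, 68, 62, 70, 157, 65, 60, 73, 141, 63, 60, 71, 143, 64, 59, 73, 171, 65, 59, 77, 156, 60, 60]
scene [62, 68, 136, 77, 100, 80, 130, 79, 57, 65, 126, 75, 52, 64, 131, 76, 56, 68, 143, 79, 59, 69, 142, 81, 56]
```

The tines lie on the mat exactly where predicted in both views, so the scoop is upright and released.

```bash
python3 -c "
from plant import job
print(job.close_job())"
```

```text
the job is handed in; nothing more can be done
None
```

The job is handed in at about 31 s of the 72 s allowed: all three large balls are in the white dish, the four small ones are still in the tray, and the empty scoop stands upright and released on the rubber mat.

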